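Click the mast of a pipette stand onto its base

ROBOT

A 6-joint arm with a two-finger parallel gripper is mounted at the origin on the work surface. World frame = base frame: x ahead of the robot, y to its left, z up, the work surface at z = 0. Lengths are in m, angles in degrees, forces in N, time in s.
With the tool pointing down it reaches from about 0.375 to 0.9 m from the base axis. Payload 3.1 kg.
Tool frame: the origin (TCP) lies between the finger pads; the fingertips stand 22 mm ahead of it and the grasp point (between the pads) lies 3 mm ahead of it (bot.tip_extent is the distance from the TCP to the fingertips, in m); y points along the fingers, z is the direction in which the jaws open and shut, and the axes are right-handed (so a half turn about y gives the same grasp; the last joint's range is limited). The gripper opens to 87 mm and grips with 3 to 60 N. Pads are 19 mm wide; open, the fingers measure 117 mm over their backs; the gripper's body (75 mm by 190 mm) begins 51 mm behind the grasp point.
Start: joints at [54.059, 30.224, 82.088, -0, 67.689, -10.227], TCP at [0.271, 0.563, 0.245] pointing down, gripper open.
Joint ranges: [-176.69, 176.69], [-43.24, 126.21], [12.49, 139.97], [-82, 262], [0, 151.66], [-163.58, 163.58]. Speed limits (degrees/s): [159.86, 159.86, 180, 180, 180, 180].

INTERFACE

Orientations are given as a 3x3 rotation matrix whose columns are the frame's x, y, z axes.
In Python, from rig import bot, eyes, models gives the robot as it stands. The module is installed in compiled form; this text tells all that it offers.
- The arm moves only by the tool arm_command, never from a script. Its arguments are lists of equal length, an entry for each row: "translation": the shift along the tool's x, y, z each as a share of 0.08 m, from -1 to 1, a list of three; "rotation": the turn, a rotation vector about the tool's x, y, z each as a share of 60 degrees, from -1 to 1, a list of three; "grip": the closure, from -1 (fully open) to 1 (shut), so that 0 is half open. In form: {"translation": [[x, y, z], ...], "rotation": [[rx, ry, rz], ...], "grip": [grip, ...]}. A call has 1 to 5 rows; each row is the pose to reach, as a shift and turn from the pose commanded when the call began, along the tool's axes at that moment; what a row does not reach only later rows make up. A row lasts 1/10 s, in which the tool goes at most 50 mm and 8.59 degrees, less where a joint would pass 70% of its speed; a pose out of reach is approached as far as the arm can. A call with a number of a shift or a turn outside -1 to 1 is refused whole. A call with a gripper value outside its range is refused whole. The fingers move at their own pace and stop on an object; the grip force is fixed at half the most. Time passes only in rows, so rows that repeat a pose let the fingers close. It gives the time, the measured TCP pose, the force and the opening at its end, in the units of the state.
- bot.read_state(): the state, without advancing time (a new reading comes with each control period).
- eyes.capture(name): name is "side" or "top" or "wrist"; returns a dict with "image" (420x560x3 uint8, blue, green, red), "mtx" (3x3 intrinsics, pixels), "rvec" (rotation vector, rad) and "tvec" (3), from world to camera coordinates, as OpenCV has them; the wrist camera has in their place "hand_eye" (4x4, takes a point from camera to tool coordinates, whose origin is the TCP and whose axes are the tool frame's). Camera axes: x right, y down, z forward; pixel columns grow to the right and rows downward; lengths in m; the calibration is good to about 2 mm. A picture is of the moment at which its call begins: read the wrist's pose just before it. There is no depth.
- bot.hand_in(): hands the job in, once; it reports no verdict.
Trained networks look in the newest picture that a camera, given by its name, has taken for a name from the list of things; names that differ only in an ending like _2 or _b are one class to them, and where a whole thing is asked for, a point or a joint stands for the part that bears it (a point fixed in the world has none). Each returns a list of dicts, best first, with "conf" (0 to 1); they miss things now and then, are a little off and sometimes report something else, mostly with a low value. They report only what shows in the picture. A call takes as long as a camera call. They do not tell look-alikes from the thing itself.
- models.recognise(camera, thing): "extent" ([left, top, right, bottom] as shares, 0 to 1, of the picture: columns of its width, rows of its height, round what is visible of it).
- models.spot_point(camera, thing): "point" ([column, row] as shares, 0 to 1, of the picture: columns of its width, rows of its height: a listed point, or the origin of a listed thing).
The state is a dict: "time_s": time; "joint_positions": joint angles; "qvel": joint speeds; "tau": joint torques, N m; "position": TCP position; "tcp_rot": TCP orientation; "force": force on the tool from outside, world axes, zero at the start; "moment": the same for the moment, N m; "opening": opening from 0.0 (shut) to 1.0 (fully open).
Only numpy, scipy, OpenCV 4.12 (cv2) and the standard library are available. Lean on these libraries where they do the work, as an engineer would, in place of code of your own. Each camera call takes 0.05 s, during which the arm holds its last target. There are 200 camera calls.

TASK

Put the pipette stand together: lift the white mast, slide it down over the metal stub of the grey base until its foot stands flat on the rubber pad, and turn it until the red spring button pops out through the orange-framed window so that it is locked. Push gently: neither ram it down nor twist on once it has caught, keep the mast upright, leave the things around it where they are, and let go when it has clicked.

Things in the scene. Friction and masses are not known exactly. Their poses are not given: they have to be found in the camera images.
- mast: Loose white mast, about 250 g, 134 mm tall, starting upright on the bench. Origin: centre of its foot's underside; z up the tube. Flared foot 53 mm wide, its mouth narrowing from 46 mm at the bottom to 32 mm at 12 mm height; above it a straight tube, 38 mm outside, 32 mm bore, 3 mm wall.
- mast_head (a point): Centre of the mast's grey head (to be gripped): a 34 mm cube on the tube axis, 117 mm above the foot; axes as the mast's. Two hanger arms leave it along +y and -y, reaching 88 mm from the axis, 4 to 14 mm below this point, 14 mm wide, with forks 40 mm wide at their ends. Its +x and -x faces are free for the fingers.
- base: Fixed grey base plate, 150 (x) by 170 (y) by 15 mm high. Origin: centre of its underside on the bench. A metal stub stands in its middle, axis through the origin, out of a soft black rubber pad, 68 mm wide, 3 mm thick, giving 1 mm per 8 N. The mast fits over the stub with 1 mm to spare all round and is home when its foot is flat on the pad, 18 mm above the bench.
- button (a joint): Red round-nosed spring button, 8 mm wide, in the stub's side, 27 mm above the pad. Value: m pushed in; 0 out (7.5 mm proud), about 0.005 under the tube. Spring 5 to 9 N; sliding the mast over it takes 5 to 15 N. It points within 0.6 rad of base +x, exact angle not reported (red line on stub top): turn the mast till it pops into the window, below 0.001, and blocks turning.
- rack_mid (a point): Bystander: white test-tube rack with capped tubes, 60 by 200 mm and 109 mm tall; point on its axis 30 mm up.
- dishes_mid (a point): Bystander: stack of blue petri dishes, 87 mm in diameter, 48 mm high; its centre.
- tipbox_mid (a point): Bystander: blue box of pipette tips, 85 by 120 mm, 57 mm high with tips; point 22 mm up at its middle.
- mug_mid (a point): Bystander: white mug, 84 mm in diameter (handle extra), 95 mm high; its centre.
- mast_window (a point): Centre of the window in the mast's tube wall, on the mast's +x side, 27 mm above the foot and 17.5 mm from the axis; 11.6 mm wide, 13 mm high, framed in orange.
- stub_top (a point): Centre of the top of the stub, 63 mm above the bench (45 mm above the pad); stub diameter 30 mm, top edge rounded; axes as the base's, not the button's.
Mind the look-alikes: they are no part of the job. What is shaped like the mast but blue is not meant.

How it is judged (in metres and radians):
On the way:
1. the mast is slid over the stub so that the button is pushed in under it (value of joint button above 0.004 m and horizontal distance between mast and base below 0.004 m and z of mast in the frame of base below 0.05 m), for 0.1 s.
At the end, for the whole second after the job is handed in: The mast stands upright (within 0.06 rad) on the stub, centred within 3 mm, foot down on the pad within 2.5 mm, at rest and let go, and the button has sprung out through the window (pushed in less than 1.5 mm) (value of joint button below 0.0015 m and horizontal distance between mast and base below 0.003 m and z of mast in the frame of base below 0.0205 m and angle between mast's own z axis and vertical below 0.06 rad and linear speed of mast below 0.02 m/s and contact force between mast and the fingers below 0.1 N); the robot touches nothing.
It fails at once if the base, with its stub and button, is loaded with more than 70 N (all contacts added up) (contact force between base and anything else above 70 N).
It fails at once if the mast tips over (more than 0.5 rad) (angle between mast's own z axis and vertical above 0.5 rad).
It fails at once if the tube rack, dishes, tip box or mug is pushed more than 30 mm (distance of any of rack_mid, dishes_mid, tipbox_mid, mug_mid from where it was at the start of the episode above 0.03 m).
It also fails if it takes over 58 s, if anything falls off the work surface, if the arm or the gripper's body presses on something with over 40 N, if the wrist force passes 120 N, or if a joint passes its speed limit or range.

## Working session

There is one attempt and no reset: what is moved stays moved. The work goes in short steps, Python scripts to look and compute and a tool call to move; the robot and the scene stay as the last step left them, time stands still between calls to the robot, and variables do not carry over. Pictures are saved under pics/ and viewed, about 8 in all and at most 12, crops included, and the job is handed in when it is done.

Besides the shell and the picture viewer there is one more tool, called after "Request:" as a command line: name --argument value ..., lists and objects as JSON in quotes. arm_command: Moves the arm, as the interface text tells. Shift numbers are shares of 0.08 m and turn numbers shares of 60 degrees, none past 1 either way. Its arguments: {"type":"object","properties":{"translation":{"type":"array"},"rotation":{"type":"array"},"grip":{"type":"array"}},"required":["translation","rotation","grip"]}

```bash
mkdir -p pics; cat > h.py <<'E'
import numpy as np, cv2
from rig import bot, eyes, models
def cam(name):
    s=bot.read_state(); c=eyes.capture(name)
    if 'rvec' in c:
        R=cv2.Rodrigues(np.array(c['rvec'],float))[0]; t=np.array(c['tvec'],float).reshape(3)
    else:
        T=np.eye(4);T[:3,:3]=np.array(s['tcp_rot']);T[:3,3]=s['position']
        M=np.linalg.inv(T@np.array(c['hand_eye'])); R=M[:3,:3];t=M[:3,3]
    return c['image'],np.array(c['mtx']),R,t
def proj(P,K,R,t):
    p=(R@np.atleast_2d(P).T).T+t; p=p@K.T; return p[:,:2]/p[:,2:]
def onz(px,z,K,R,t):
    d=R.T@np.linalg.solve(K,[px[0],px[1],1]); o=-R.T@t
    return o+d*(z-o[2])/d[2]
def tri(px1,c1,px2,c2):
    P=[c[0]@np.c_[c[1],c[2]] for c in(c1,c2)]
    X=cv2.triangulatePoints(P[0],P[1],np.array(px1,float),np.array(px2,float)).ravel();return X[:3]/X[3]
E
python3 - <<'E'
from h import *
s=bot.read_state();print({k:np.round(v,3).tolist() for k,v in s.items()})
ims=[];S=np.array([560,420]);cs={}
for n in('side','top'):
    im,*c=cam(n);cs[n]=c;cv2.imwrite(f'pics/{n}0.png',im)
    print(n,'campos',np.round(-c[1].T@c[2],3))
    for th,z in(('mast_head',.117),('mast',0),('mast_window',.027),('stub_top',.063),('base',0),('button',.045),('rack_mid',.03),('dishes_mid',.024),('tipbox_mid',.022),('mug_mid',.0475)):
        for r in models.spot_point(n,th)[:3]:
            p=np.array(r['point'])*S;print(n,th,round(r['conf'],2),p.round(1),onz(p,z,*c).round(3))
E
```

```text
{'time_s': 0.0, 'joint_positions': [54.058, 30.28, 82.157, -0.002, 67.691, -10.227], 'qvel': [0.008, -0.03, -0.02, 0.074, -0.145, -0.004], 'tau': [0.0, -44.004, -17.659, 0.063, 0.058, -0.0], 'position': [0.271, 0.563, 0.244], 'tcp_rot': [[0.901, -0.001, 0.434], [-0.434, -0.002, 0.901], [-0.0, -1.0, -0.002]], 'force': [1.068, -0.639, -0.515], 'moment': [0.018, 0.035, 0.002], 'opening': 1.002}
side campos [ 0.133 -0.781  1.02 ]
side mast_head 0.93 [227.3 126.7] [0.709 0.45  0.117]
side mast_head 0.71 [258.6 165.7] [0.69  0.188 0.117]
side mast_head 0.68 [211.4 177.2] [0.528 0.219 0.117]
side mast 0.7 [215.2 206. ] [0.522 0.204 0.   ]
side mast 0.61 [259.1 187.5] [0.699 0.205 0.   ]
side mast 0.6 [228.1 149.9] [0.71  0.463 0.   ]
side mast_window 0.88 [260.3 182. ] [0.703 0.202 0.027]
side mast_window 0.7 [232.9 145.3] [0.725 0.446 0.027]
side mast_window 0.69 [223.  196.8] [0.555 0.204 0.027]
side stub_top 0.98 [264.7 268.2] [ 0.502 -0.157  0.063]
side base 0.93 [264.7 282.4] [ 0.499 -0.159  0.   ]Traceback (most recent call last):
  File "<stdin>", line 8, in <module>
ValueError: it knows: base, dishes_mid, mast, mast_head, mast_window, mug_mid, rack_mid, stub_top, tipbox_mid
```

```bash
python3 - <<'E'
from h import *
S=np.array([560,420]);out=[]
for n in('side','top'):
    im,*c=cam(n);out.append(im)
    print(n,'campos',np.round(-c[1].T@c[2],3))
    for th,z in(('mast_head',.117),('mast',0),('mast_window',.027),('stub_top',.063),('base',0),('rack_mid',.03),('dishes_mid',.024),('tipbox_mid',.022),('mug_mid',.0475)):
        if n=='side' and th[:3] in('mas','stu','bas'):continue
        for r in models.spot_point(n,th)[:3]:
            p=np.array(r['point'])*S;print(n,th,round(r['conf'],2),p.round(1),onz(p,z,*c).round(3))
cv2.imwrite('pics/side0.png',cv2.resize(out[0][80:380,80:480],(800,600),interpolation=cv2.INTER_CUBIC))
cv2.imwrite('pics/top0.png',out[1])
E
```

```text
side campos [ 0.133 -0.781  1.02 ]
side rack_mid 0.63 [319.6 211.5] [ 0.791 -0.033  0.03 ]
side dishes_mid 0.73 [277.9 222.2] [0.651 0.005 0.024]
side tipbox_mid 0.91 [344.7 355.9] [ 0.544 -0.469  0.022]
side tipbox_mid 0.47 [277.8 222.5] [0.651 0.005 0.022]
side mug_mid 0.61 [181.7 159.3] [0.511 0.445 0.047]
top campos [0.444 0.002 1.323]
top mast_head 0.76 [187.4 231.4] [0.537 0.219 0.117]
top mast_head 0.76 [198.8 166.3] [0.704 0.199 0.117]
top mast_head 0.66 [446.6 241. ] [ 0.532 -0.429  0.117]
top mast 0.88 [193.2 239.2] [0.525 0.223 0.   ]
top mast 0.86 [204.1 177.1] [0.699 0.202 0.   ]
top mast 0.83 [111.6 169.5] [0.713 0.462 0.   ]
top mast_window 0.97 [197.  227.6] [0.555 0.21  0.027]
top mast_window 0.66 [199.8 169.8] [0.714 0.21  0.027]
top mast_window 0.61 [116.4 167.3] [0.714 0.44  0.027]
top stub_top 0.88 [332.8 247.7] [ 0.51  -0.152  0.063]
top stub_top 0.2 [447.1 238.3] [ 0.543 -0.45   0.063]
top rack_mid 0.98 [286.1 147.5] [ 0.783 -0.025  0.03 ]
top dishes_mid 0.63 [271.3 194.7] [0.651 0.012 0.024]
top tipbox_mid 0.73 [445.2 240.8] [ 0.539 -0.46   0.022]
top mug_mid 0.93 [ 98.8 237.9] [0.518 0.465 0.048]
```

View pics/side0.png

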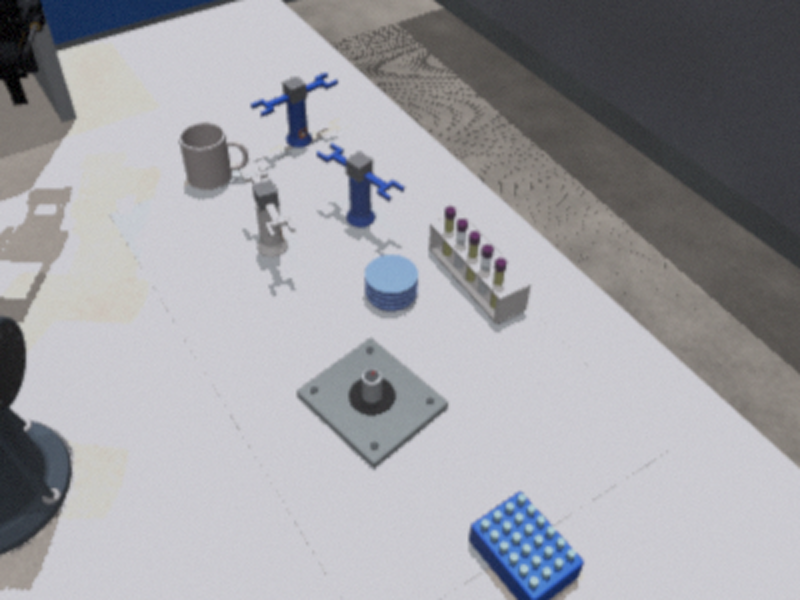

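View pics/top0.png

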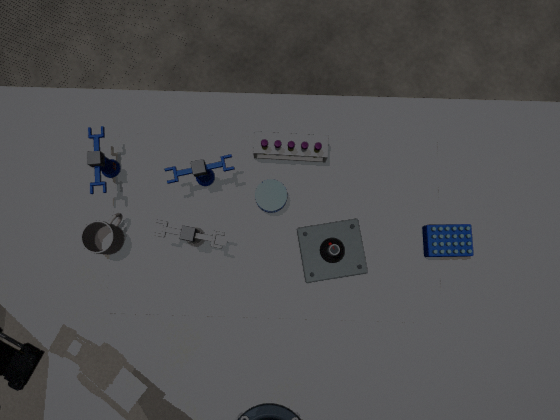

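The white mast stands at about (0.525, 0.22), with its arms along y (side-crop pixel (268,215), top pixel (190,235)). The base is at about (0.505, -0.155), with the stub at top pixel (333,248) and red on its +x side. The two blue masts are look-alikes. I'll move above the white mast next.

Request:
arm_command --translation '[[1,0,-0.5],[1,0,-0.5],[1,0,-0.5],[1,0,-0.5],[1,0,-0.5]]' --rotation '[[0,0.7,0],[0,0.7,0],[0,0.7,0],[0,0.7,0],[0,0.7,0]]' --grip '[-1,-1,-1,-1,-1]'

```text
time_s: 1.55
position: [0.3263, 0.492, 0.2447]
tcp_rot: [[0.373, 0.0, 0.928], [-0.928, 0.0, 0.373], [-0.0, -1.0, 0.0]]
force: [-0.4, -0.5, 0.1]
opening: 0.998
```

Request:
arm_command --translation '[[1,0,0.25],[1,0,0.25],[1,0,0.25],[1,0,0.25]]' --rotation '[[0,0.51,0],[0,0.51,0],[0,0.51,0],[0,0.51,0]]' --grip '[-1,-1,-1,-1]'

```text
time_s: 1.95
position: [0.3756, 0.425, 0.2447]
tcp_rot: [[-0.151, 0.0, 0.988], [-0.988, 0.0, -0.151], [-0.0, -1.0, 0.0]]
force: [-0.0, 0.0, 0.2]
opening: 0.999
```

Request:
arm_command --translation '[[1,0,1],[1,0,1],[1,0,1],[1,0,1]]' --rotation '[[0,0,0],[0,0,0],[0,0,0],[0,0,0]]' --grip '[-1,-1,-1,-1]'

```text
time_s: 2.35
position: [0.4436, 0.3338, 0.2446]
tcp_rot: [[-0.149, 0.0, 0.989], [-0.989, 0.0, -0.149], [-0.0, -1.0, 0.0]]
force: [-0.0, 0.4, -0.4]
opening: 1.0
```

```bash
python3 - <<'E'
from h import *
S=np.array([560,420])
s=bot.read_state();print(s['time_s'],np.round(s['position'],4),np.round(s['tcp_rot'],3).tolist())
im,*c=cam('wrist');print('cam',np.round(-c[1].T@c[2],3),c[0][0,0])
for th,z in(('mast_head',.117),('mast',0),('mast_window',.027)):
    for r in models.spot_point('wrist',th)[:3]:
        p=np.array(r['point'])*S;print(th,round(r['conf'],2),p.round(1),onz(p,z,*c).round(3))
cv2.imwrite('pics/w1.png',im)
E
```

```text
2.35 [0.4436 0.3338 0.2446] [[-0.149, 0.0, 0.989], [-0.989, 0.0, -0.149], [-0.0, -1.0, 0.0]]
cam [0.456 0.409 0.385] 311.513066680549
mast_head 0.96 [381.5 300.1] [0.533 0.223 0.117]
mast 0.97 [478.7 249.2] [0.699 0.2   0.   ]
mast 0.69 [501.5  24.7] [0.716 0.469 0.   ]
mast 0.68 [354.8 251.9] [0.535 0.221 0.   ]
mast_window 0.92 [519.4  35.5] [0.717 0.452 0.027]
mast_window 0.75 [505.5 249.5] [0.715 0.21  0.027]
```

View pics/w1.png

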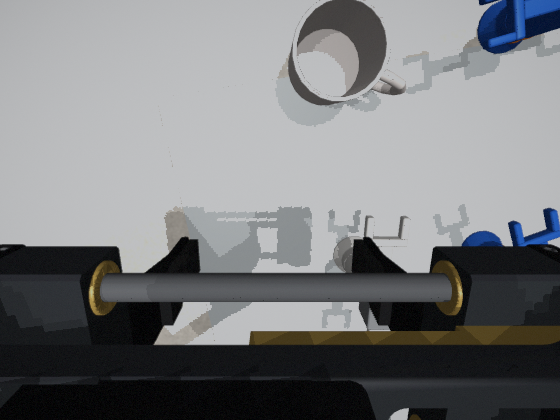

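Request:
arm_command --translation '[[0.75,0,0.9],[0.75,0,0.9],[0.75,0,0.9],[0.75,0,0.9]]' --rotation '[[0,0,0],[0,0,0],[0,0,0],[0,0,0]]' --grip '[-1,-1,-1,-1]'

```text
time_s: 2.95
position: [0.5045, 0.266, 0.2444]
tcp_rot: [[-0.145, -0.001, 0.989], [-0.989, 0.001, -0.145], [-0.0, -1.0, -0.001]]
force: [-0.7, 0.1, 0.8]
opening: 1.001
```

Request:
arm_command --translation '[[0.75,0,0.9],[0.75,0,0.9],[0.75,0,0.9],[0.75,0,0.9]]' --rotation '[[0,0,0],[0,0,0],[0,0,0],[0,0,0]]' --grip '[-1,-1,-1,-1]'

```text
time_s: 3.35
position: [0.5664, 0.1967, 0.2442]
tcp_rot: [[-0.144, -0.002, 0.99], [-0.99, 0.001, -0.144], [-0.0, -1.0, -0.002]]
force: [-0.4, -0.5, -0.5]
opening: 0.999
```

Request:
arm_command --translation '[[0.75,0,0.9],[0.75,0,0.9],[0.75,0,0.9],[0.75,0,0.9],[0.75,0,0.9]]' --rotation '[[0,0,0],[0,0,0],[0,0,0],[0,0,0],[0,0,0]]' --grip '[-1,-1,-1,-1,-1]'

```text
time_s: 3.85
position: [0.6281, 0.1281, 0.2443]
tcp_rot: [[-0.142, -0.002, 0.99], [-0.99, 0.001, -0.142], [-0.0, -1.0, -0.002]]
force: [-1.4, 0.7, -1.1]
opening: 1.0
```

```bash
python3 - <<'E'
from h import *
S=np.array([560,420])
s=bot.read_state();print(s['time_s'],np.round(s['position'],4))
im,*c=cam('wrist');print('cam',np.round(-c[1].T@c[2],3))
for th,z in(('mast_head',.117),('mast',0),('mast_window',.027)):
    for r in models.spot_point('wrist',th)[:3]:
        p=np.array(r['point'])*S;print(th,round(r['conf'],2),p.round(1),onz(p,z,*c).round(3))
cv2.imwrite('pics/w2.png',im)
E
```

```text
3.85 [0.6281 0.1281 0.2443]
cam [0.64  0.203 0.384]
mast_head 0.59 [144.6 117.7] [0.532 0.218 0.117]
mast 0.8 [185.1 117.2] [0.533 0.218 0.   ]
mast 0.6 [325.  112.3] [0.698 0.2   0.   ]
mast_window 0.56 [193.5 119.6] [0.549 0.213 0.027]
```

View pics/w2.png

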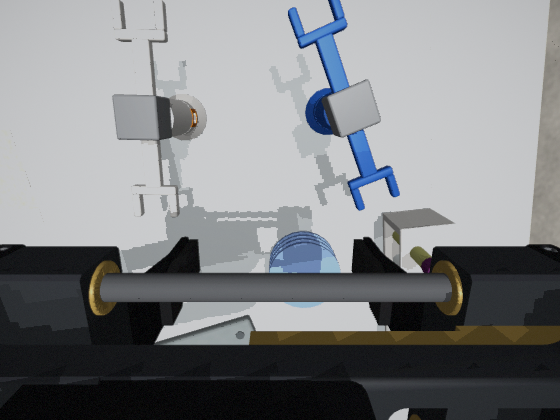

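```bash
python3 - <<'E'
from h import *
im,*c=cam('wrist')
a,b=onz((139.5,33.5),.108,*c),onz((156,188),.108,*c)
d=a-b;print(a.round(4),b.round(4),np.linalg.norm(d),'yaw',np.degrees(np.arctan2(-d[0],d[1])),'mid',(a+b)/2)
print([onz(p,.134,*c).round(4).tolist() for p in((113,95),(166,97),(171,139),(115,138))])
g=cv2.resize(im[0:220,90:230],None,fx=4,fy=4,interpolation=cv2.INTER_CUBIC)[:600]
g=cv2.resize(im[0:220,90:230],None,fx=2.7,fy=2.7,interpolation=cv2.INTER_CUBIC);cv2.imwrite('pics/w2c.png',g)
E
```

```text
[0.5421 0.2811 0.108 ] [0.5241 0.1562 0.108 ] 0.1261831324030596 yaw -8.19465221906749 mid [0.5330845  0.21869196 0.108     ]
[[0.5205, 0.2358, 0.134], [0.56, 0.2287, 0.134], [0.5565, 0.1975, 0.134], [0.513, 0.2045, 0.134]]
```

View pics/w2c.png

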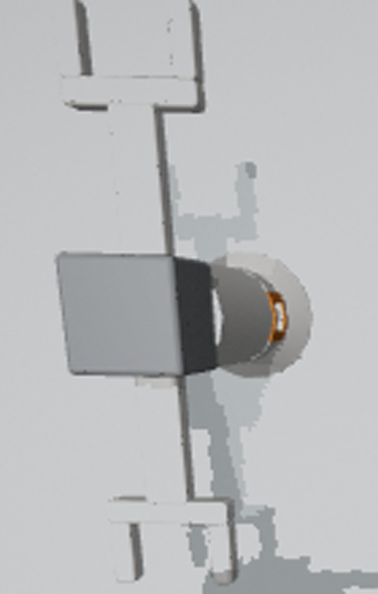

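The orange window is on the mast's +x side (pixel (193,117)). The mast is at (0.533, 0.2187) with yaw -8.2°, and the tool is already aligned with it. I'll go above it.

Request:
arm_command --translation '[[-0.48,0,-0.67],[-0.48,0,-0.67],[-0.48,0,-0.67],[-0.48,0,-0.67]]' --rotation '[[0,0,0],[0,0,0],[0,0,0],[0,0,0]]' --grip '[-1,-1,-1,-1]'

```text
time_s: 4.5
position: [0.5831, 0.1717, 0.245]
tcp_rot: [[-0.143, 0.002, 0.99], [-0.99, -0.001, -0.143], [0.0, -1.0, 0.002]]
force: [0.4, -0.7, 0.4]
opening: 0.999
```

Request:
arm_command --translation '[[-0.48,0,-0.67],[-0.48,0,-0.67],[-0.48,0,-0.67],[-0.48,0,-0.67],[-0.48,0,-0.67]]' --rotation '[[0,0,0],[0,0,0],[0,0,0],[0,0,0],[0,0,0]]' --grip '[-1,-1,-1,-1,-1]'

```text
time_s: 5.0
position: [0.5367, 0.2164, 0.2447]
tcp_rot: [[-0.146, 0.002, 0.989], [-0.989, -0.0, -0.146], [0.0, -1.0, 0.002]]
force: [0.1, 0.3, -0.3]
opening: 0.998
```

Request:
arm_command --translation '[[0,0.25,0],[0,0.5,0],[0,0.5,0],[0,0.5,0]]' --rotation '[[0,0,0],[0,0,0],[0,0,0],[0,0,0]]' --grip '[-1,-1,-1,-1]'

```text
time_s: 5.4
position: [0.5359, 0.2166, 0.2044]
tcp_rot: [[-0.146, -0.0, 0.989], [-0.989, -0.0, -0.146], [0.0, -1.0, -0.0]]
force: [0.1, 0.8, 0.8]
opening: 0.998
```

```bash
python3 - <<'E'
from h import *
S=np.array([560,420])
s=bot.read_state();print(s['time_s'],np.round(s['position'],4))
im,*c=cam('wrist');print('cam',np.round(-c[1].T@c[2],3))
for th,z in(('mast_head',.117),('mast',0),('mast_window',.027)):
    for r in models.spot_point('wrist',th)[:2]:
        p=np.array(r['point'])*S;print(th,round(r['conf'],2),p.round(1),onz(p,z,*c).round(3))
E
```

```text
5.4 [0.5359 0.2166 0.2044]
cam [0.548 0.292 0.344]
mast_head 0.86 [490.1 209.5] [0.7   0.201 0.117]
mast_head 0.8 [273.3 215.1] [0.535 0.22  0.117]
mast 0.7 [272.5 186.8] [0.533 0.217 0.   ]
mast 0.6 [419.  181.1] [0.697 0.2   0.   ]
mast_window 0.87 [446.9 178.4] [0.714 0.205 0.027]
mast_window 0.57 [290.8 191.1] [0.553 0.215 0.027]
```

Request:
arm_command --translation '[[-0.02,0.3,-0.025],[-0.02,0.6,-0.025],[-0.02,0.85,-0.025],[-0.02,0.97,-0.025],[-0.02,0.97,-0.025]]' --rotation '[[0,0,0],[0,0,0],[0,0,0],[0,0,0],[0,0,0]]' --grip '[-1,-1,-1,-1,-1]'

```text
time_s: 6.1
position: [0.5328, 0.2191, 0.1262]
tcp_rot: [[-0.145, -0.002, 0.989], [-0.989, -0.0, -0.145], [0.001, -1.0, -0.002]]
force: [0.6, 0.1, 0.1]
opening: 1.005
```

Request:
arm_command --translation '[[0,0,0],[0,0,0],[0,0,0],[0,0,0],[0,0,0]]' --rotation '[[0,0,0],[0,0,0],[0,0,0],[0,0,0],[0,0,0]]' --grip '[0,0,0.6,1,1]'

```text
time_s: 6.6
position: [0.5335, 0.2193, 0.1274]
tcp_rot: [[-0.145, 0.001, 0.989], [-0.989, 0.0, -0.145], [-0.0, -1.0, 0.001]]
force: [0.7, 0.6, 0.3]
opening: 0.631
```

Request:
arm_command --translation '[[0,0,0],[0,0,0],[0,0,0],[0,0,0],[0,0,0]]' --rotation '[[0,0,0],[0,0,0],[0,0,0],[0,0,0],[0,0,0]]' --grip '[1,1,1,1,1]'

```text
time_s: 7.1
position: [0.5331, 0.2192, 0.1269]
tcp_rot: [[-0.145, -0.001, 0.989], [-0.989, -0.0, -0.145], [0.0, -1.0, -0.001]]
force: [-0.0, 0.1, 0.0]
opening: 0.39
```

Request:
arm_command --translation '[[0,-0.3,0],[0,-0.6,0],[0,-1,0],[0,-1,0]]' --rotation '[[0,0,0],[0,0,0],[0,0,0],[0,0,0]]' --grip '[1,1,1,1]'

```text
time_s: 7.5
position: [0.5361, 0.2198, 0.2107]
tcp_rot: [[-0.145, 0.009, 0.989], [-0.989, 0.002, -0.145], [-0.003, -1.0, 0.009]]
force: [0.6, -0.2, -2.5]
opening: 0.384
```

Request:
arm_command --translation '[[0,-0.25,0],[0,-0.5,0],[0,-0.5,0]]' --rotation '[[0,0,0],[0,0,0],[0,0,0]]' --grip '[1,1,1]'

```text
time_s: 7.8
position: [0.5345, 0.2195, 0.2482]
tcp_rot: [[-0.145, 0.004, 0.989], [-0.989, 0.001, -0.145], [-0.001, -1.0, 0.004]]
force: [0.7, -0.3, -2.2]
opening: 0.385
```

Request:
arm_command --translation '[[0.3,0,0.07],[0.65,0,0.14],[1,0,0.2]]' --rotation '[[0,0,0],[0,0,0],[0,0,0]]' --grip '[1,1,1]'

```text
time_s: 8.1
position: [0.5366, 0.137, 0.2448]
tcp_rot: [[-0.144, -0.003, 0.99], [-0.99, -0.0, -0.144], [0.001, -1.0, -0.003]]
force: [0.6, 0.9, -1.3]
opening: 0.391
```

Request:
arm_command --translation '[[0.4,0,0.07],[0.7,0,0.14],[1,0,0.2]]' --rotation '[[0,0,0],[0,0,0],[0,0,0]]' --grip '[1,1,1]'

```text
time_s: 8.4
position: [0.5409, 0.0551, 0.2448]
tcp_rot: [[-0.145, -0.003, 0.989], [-0.989, 0.0, -0.145], [0.0, -1.0, -0.003]]
force: [0.3, 0.2, -1.6]
opening: 0.388
```

Request:
arm_command --translation '[[0.4,0,0.07],[0.7,0,0.14],[1,0,0.2]]' --rotation '[[0,0,0],[0,0,0],[0,0,0]]' --grip '[1,1,1]'

```text
time_s: 8.7
position: [0.5451, -0.0262, 0.2448]
tcp_rot: [[-0.145, -0.003, 0.989], [-0.989, 0.001, -0.145], [-0.0, -1.0, -0.003]]
force: [-0.8, -0.7, -1.7]
opening: 0.384
```

Request:
arm_command --translation '[[0.4,0,0.07],[0.7,0,0.14],[1,0,0.2]]' --rotation '[[0,0,0],[0,0,0],[0,0,0]]' --grip '[1,1,1]'

```text
time_s: 9.0
position: [0.5494, -0.1076, 0.2447]
tcp_rot: [[-0.145, -0.003, 0.989], [-0.989, 0.001, -0.145], [-0.001, -1.0, -0.003]]
force: [-0.0, 0.2, -2.0]
opening: 0.39
```

Request:
arm_command --translation '[[0.4,0,0.07],[0.7,0,0.14],[1,0,0.2],[1,0,0.2],[1,0,0.2]]' --rotation '[[0,0,0],[0,0,0],[0,0,0],[0,0,0],[0,0,0]]' --grip '[1,1,1,1,1]'

```text
time_s: 9.5
position: [0.5536, -0.188, 0.2449]
tcp_rot: [[-0.146, -0.003, 0.989], [-0.989, 0.002, -0.146], [-0.002, -1.0, -0.003]]
force: [0.6, 0.0, -2.3]
opening: 0.393
```

```bash
cat > look.py <<'E'
from h import *
import sys
S=np.array([560,420])
s=bot.read_state();print(s['time_s'],np.round(s['position'],4),np.round(s['tcp_rot'],3).tolist(),s['opening'])
T=np.array(s['tcp_rot']);P=np.array(s['position']);foot=P[2]-.127
im,*c=cam('wrist');print('cam',np.round(-c[1].T@c[2],3))
for th,z in(('stub_top',.063),('base',0),('mast_head',foot+.117),('mast',foot),('mast_window',foot+.027)):
    for r in models.spot_point('wrist',th)[:2]:
        p=np.array(r['point'])*S;w=onz(p,z,*c);print(th,round(r['conf'],2),p.round(1),w.round(4),'tool',((w-P)@T).round(4))
cv2.imwrite('pics/%s.png'%sys.argv[1],im)
E
python3 look.py w3
```

```text
9.5 [ 0.5536 -0.188   0.2449] [[-0.146, -0.003, 0.989], [-0.989, 0.002, -0.146], [-0.002, -1.0, -0.003]] 0.3929948056218376
cam [ 0.566 -0.113  0.385]
stub_top 0.81 [226.8 165.3] [ 0.5078 -0.153   0.063 ] tool [-0.0276  0.1821 -0.0498]
base 0.7 [231.2 160.1] [ 0.5031 -0.1553  0.    ] tool [-0.0245  0.2451 -0.0539]
mast_head 0.96 [275.  266.6] [ 0.554  -0.1883  0.2349] tool [0.0003 0.01   0.0005]
mast 0.72 [275.2 206.3] [ 0.5536 -0.1885  0.1179] tool [0.0007 0.127  0.0005]
mast 0.62 [221.8 165.7] [ 0.5134 -0.1459  0.1179] tool [-0.0355  0.1272 -0.0455]
mast_window 0.6 [298.1 217.2] [ 0.5718 -0.1926  0.1449] tool [0.0021 0.0999 0.019 ]
```

View pics/w3.png

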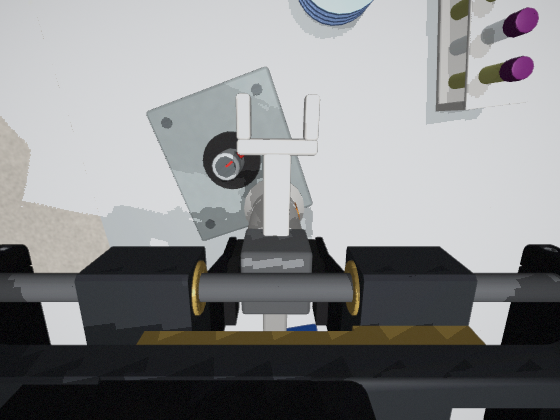

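```bash
python3 - <<'E'
from h import *
im,*c=cam('wrist')
hsv=cv2.cvtColor(im,cv2.COLOR_BGR2HSV)
m=(((hsv[...,0]<8)|(hsv[...,0]>172))&(hsv[...,1]>90)).astype('u1');m[:130]=0;m[200:]=0;m[:,:195]=0;m[:,265:]=0
ys,xs=np.nonzero(m);
for x,y in zip(xs,ys):print((x,y),onz((x,y),.063,*c)[:2].round(4),end=' ')
print()
a=[onz(p,.015,*c) for p in((147,112),(267,68),(203,240))]
d=a[0]-a[2];print('edges',[np.round(v,3).tolist() for v in a]);
for q in(a[1]-a[0],a[2]-a[0]):print(np.linalg.norm(q[:2]),np.degrees(np.arctan2(q[1],q[0])))
for i,p in enumerate(((.5078,-.153,.063),)):
    th=np.linspace(0,2*np.pi,60);ring=np.c_[p[0]+.015*np.cos(th),p[1]+.015*np.sin(th),0*th+.063];px=proj(ring,*c)
g=cv2.resize(im[125:205,185:275],None,fx=6,fy=6,interpolation=cv2.INTER_CUBIC)
for x,y in px:cv2.circle(g,(int((x-185+.5)*6),int((y-125+.5)*6)),1,(0,255,0),-1)
cv2.imwrite('pics/stub.png',g)
E
```

```text
(np.int64(236), np.int64(152)) [ 0.5208 -0.1407] (np.int64(236), np.int64(153)) [ 0.5206 -0.1417] (np.int64(237), np.int64(153)) [ 0.5216 -0.1419] (np.int64(236), np.int64(154)) [ 0.5204 -0.1427] (np.int64(237), np.int64(154)) [ 0.5214 -0.1429] (np.int64(238), np.int64(154)) [ 0.5225 -0.143 ] (np.int64(237), np.int64(155)) [ 0.5213 -0.1439] (np.int64(238), np.int64(155)) [ 0.5223 -0.144 ] (np.int64(239), np.int64(155)) [ 0.5233 -0.1442] (np.int64(240), np.int64(155)) [ 0.5243 -0.1443] (np.int64(241), np.int64(155)) [ 0.5253 -0.1445] (np.int64(242), np.int64(155)) [ 0.5264 -0.1446] (np.int64(243), np.int64(155)) [ 0.5274 -0.1448] (np.int64(237), np.int64(156)) [ 0.5211 -0.1449] (np.int64(238), np.int64(156)) [ 0.5221 -0.145 ] (np.int64(239), np.int64(156)) [ 0.5231 -0.1452] (np.int64(240), np.int64(156)) [ 0.5241 -0.1453] (np.int64(241), np.int64(156)) [ 0.5252 -0.1455] (np.int64(242), np.int64(156)) [ 0.5262 -0.1456] (np.int64(238), np.int64(157)) [ 0.5219 -0.1461] (np.int64(239), np.int64(157)) [ 0.5229 -0.1462] (np.int64(240), np.int64(157)) [ 0.524  -0.1464] (np.int64(241), np.int
[... 757 characters left out ...]
517] (np.int64(229), np.int64(164)) [ 0.5114 -0.1519] (np.int64(225), np.int64(165)) [ 0.507  -0.1523] (np.int64(226), np.int64(165)) [ 0.5081 -0.1525] (np.int64(227), np.int64(165)) [ 0.5091 -0.1526] (np.int64(228), np.int64(165)) [ 0.5101 -0.1528] (np.int64(224), np.int64(166)) [ 0.5058 -0.1532] (np.int64(225), np.int64(166)) [ 0.5069 -0.1533] (np.int64(226), np.int64(166)) [ 0.5079 -0.1535] (np.int64(227), np.int64(166)) [ 0.5089 -0.1536] (np.int64(225), np.int64(167)) [ 0.5067 -0.1544] (np.int64(226), np.int64(167)) [ 0.5077 -0.1545] 
edges [[0.421, -0.086, 0.015], [0.564, -0.059, 0.015], [0.452, -0.249, 0.015]]
0.1451812041108642 10.472730506714042
0.16616287327907045 -79.21755484483326
```

View pics/stub.png

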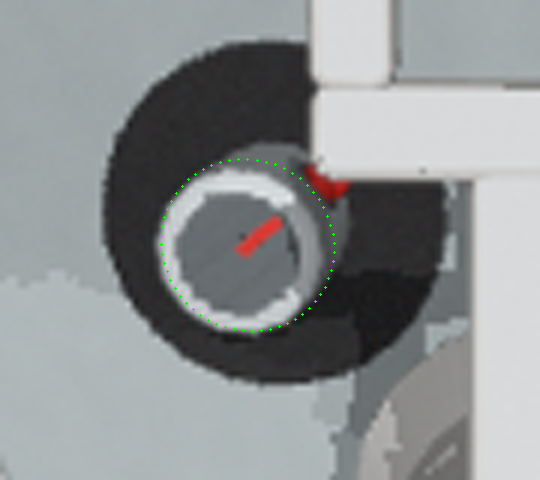

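The stub centre is at about (0.5065, -0.1535) and the red line points to about 28° in world yaw. The mast hangs on the tool axis to within 1 mm. Its present yaw of -8° leaves the button fully under the wall, so I'll slide it on at this yaw and then turn it about +36°.

Request:
arm_command --translation '[[-0.2,0,-0.33],[-0.35,0,-0.65],[-0.35,0,-0.65],[-0.35,0,-0.65],[-0.35,0,-0.65]]' --rotation '[[0,0,0],[0,0,0],[0,0,0],[0,0,0],[0,0,0]]' --grip '[1,1,1,1,1]'

```text
time_s: 10.35
position: [0.5084, -0.1534, 0.2475]
tcp_rot: [[-0.144, 0.002, 0.99], [-0.99, -0.001, -0.144], [0.001, -1.0, 0.002]]
force: [0.3, 0.3, -2.1]
opening: 0.388
```

```bash
python3 look.py w4
```

```text
10.35 [ 0.5084 -0.1534  0.2475] [[-0.144, 0.002, 0.99], [-0.99, -0.001, -0.144], [0.001, -1.0, 0.002]] 0.38845137173479033
cam [ 0.52  -0.078  0.387]
stub_top 0.83 [269.2 189.6] [ 0.503  -0.1516  0.063 ] tool [-0.0013  0.1845 -0.006 ]
base 0.62 [272.1 178.9] [ 0.5055 -0.1527  0.    ] tool [-0.0005  0.2475 -0.0035]
mast_head 0.58 [277.  266.3] [ 0.5099 -0.1538  0.2375] tool [0.0001 0.01   0.0015]
mast 0.74 [276.8 204.8] [ 0.5106 -0.1532  0.1205] tool [-0.0007  0.127   0.0019]
mast_window 0.81 [296.7 217.6] [ 0.526  -0.1586  0.1475] tool [0.0025 0.1    0.0179]
```

Request:
arm_command --translation '[[0,0.3,-0.015],[0,0.6,-0.015],[0,0.6,-0.015],[0,0.6,-0.015],[0,0.6,-0.015]]' --rotation '[[0,0,0],[0,0,0],[0,0,0],[0,0,0],[0,0,0]]' --grip '[1,1,1,1,1]'

```text
time_s: 11.15
position: [0.5069, -0.1533, 0.2]
tcp_rot: [[-0.145, 0.002, 0.989], [-0.989, -0.001, -0.145], [0.001, -1.0, 0.002]]
force: [-0.4, 0.2, -2.0]
opening: 0.388
```

```bash
python3 look.py w5; python3 - <<'E'
from h import *
out=[]
for n,P in(('side',(.5065,-.1535,.08)),('wrist',(.5065,-.1535,.05))):
    im,*c=cam(n);x,y=proj(P,*c)[0].astype(int);h=45 if n=='side' else 60
    out.append(cv2.resize(im[max(0,y-h):y+h,max(0,x-h):x+h],(400,400),interpolation=cv2.INTER_CUBIC))
cv2.imwrite('pics/sw5.png',np.hstack(out))
E
```

```text
11.15 [ 0.5069 -0.1533  0.2   ] [[-0.145, 0.002, 0.989], [-0.989, -0.001, -0.145], [0.001, -1.0, 0.002]] 0.3879850450513383
cam [ 0.518 -0.078  0.34 ]
base 0.69 [274.4 186.9] [ 0.507  -0.1527  0.    ] tool [-0.0008  0.2    -0.0005]
mast_head 0.93 [275.  265.9] [ 0.5075 -0.1532  0.19  ] tool [-0.0001  0.01    0.0005]
mast 0.89 [274.  205.4] [ 0.5067 -0.1532  0.073 ] tool [-1.00e-04  1.27e-01 -6.00e-04]
mast_window 0.62 [298.  218.2] [ 0.5255 -0.1591  0.1   ] tool [0.003 0.1   0.019]
```

View pics/sw5.png

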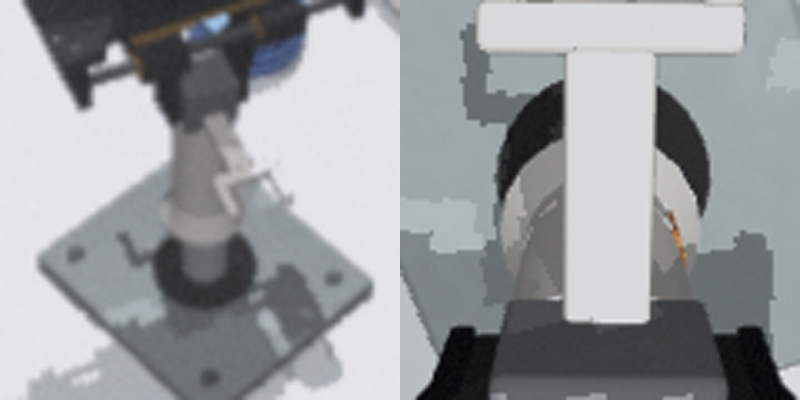

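Request:
arm_command --translation '[[0,0.06,0],[0,0.12,0],[0,0.18,0],[0,0.22,0],[0,0.22,0]]' --rotation '[[0,0,0],[0,0,0],[0,0,0],[0,0,0],[0,0,0]]' --grip '[1,1,1,1,1]'

```text
time_s: 12.05
position: [0.5056, -0.1526, 0.1805]
tcp_rot: [[-0.145, -0.002, 0.989], [-0.989, 0.001, -0.145], [-0.001, -1.0, -0.002]]
force: [0.6, -0.3, -2.4]
opening: 0.387
```

Request:
arm_command --translation '[[0,0.025,0],[0,0.05,0],[0,0.05,0]]' --rotation '[[0,0,0],[0,0,0],[0,0,0]]' --grip '[1,1,1]'

```text
time_s: 12.35
position: [0.5059, -0.1527, 0.1772]
tcp_rot: [[-0.145, -0.0, 0.989], [-0.989, 0.0, -0.145], [-0.0, -1.0, -0.0]]
force: [0.7, 0.8, -1.7]
opening: 0.389
```

Request:
arm_command --translation '[[0,0.02,0],[0,0.04,0],[0,0.04,0]]' --rotation '[[0,0,0],[0,0,0],[0,0,0]]' --grip '[1,1,1]'

```text
time_s: 12.65
position: [0.506, -0.1527, 0.174]
tcp_rot: [[-0.145, -0.0, 0.989], [-0.989, 0.0, -0.145], [-0.0, -1.0, -0.0]]
force: [0.7, -0.0, -2.0]
opening: 0.391
```

Request:
arm_command --translation '[[0,0.03,0],[0,0.06,0],[0,0.06,0]]' --rotation '[[0,0,0],[0,0,0],[0,0,0]]' --grip '[1,1,1]'

```text
time_s: 12.95
position: [0.507, -0.1528, 0.1694]
tcp_rot: [[-0.145, 0.002, 0.989], [-0.989, -0.0, -0.145], [-0.0, -1.0, 0.002]]
force: [2.8, 1.5, -2.0]
opening: 0.393
```

Request:
arm_command --translation '[[0,0.03,0],[0,0.06,0],[0,0.06,0]]' --rotation '[[0,0,0],[0,0,0],[0,0,0]]' --grip '[1,1,1]'

```text
time_s: 13.25
position: [0.5073, -0.1532, 0.1654]
tcp_rot: [[-0.145, 0.003, 0.989], [-0.989, -0.001, -0.145], [0.001, -1.0, 0.003]]
force: [2.3, 2.4, 3.2]
opening: 0.389
```

Request:
arm_command --translation '[[0,0.03,0],[0,0.06,0],[0,0.06,0]]' --rotation '[[0,0,0],[0,0,0],[0,0,0]]' --grip '[1,1,1]'

```text
time_s: 13.55
position: [0.5071, -0.153, 0.1604]
tcp_rot: [[-0.145, 0.003, 0.989], [-0.989, -0.001, -0.145], [0.0, -1.0, 0.003]]
force: [2.6, 0.2, 1.1]
opening: 0.391
```

Request:
arm_command --translation '[[0,0.03,0],[0,0.05,0],[0,0.05,0]]' --rotation '[[0,0,0],[0,0,0],[0,0,0]]' --grip '[1,1,1]'

```text
time_s: 13.85
position: [0.507, -0.1529, 0.1557]
tcp_rot: [[-0.145, 0.002, 0.989], [-0.989, -0.001, -0.145], [0.0, -1.0, 0.002]]
force: [4.2, 0.9, -2.0]
opening: 0.39
```

Sliding freely. The foot is about 11 mm above home.

Request:
arm_command --translation '[[0,0.03,0],[0,0.06,0],[0,0.06,0]]' --rotation '[[0,0,0],[0,0,0],[0,0,0]]' --grip '[1,1,1]'

```text
time_s: 14.15
position: [0.5066, -0.1529, 0.1504]
tcp_rot: [[-0.145, 0.001, 0.989], [-0.989, -0.0, -0.145], [-0.0, -1.0, 0.001]]
force: [6.5, 1.2, -3.2]
opening: 0.386
```

Request:
arm_command --translation '[[0,0.03,0],[0,0.04,0],[0,0.04,0]]' --rotation '[[0,0,0],[0,0,0],[0,0,0]]' --grip '[1,1,1]'

```text
time_s: 14.45
position: [0.5066, -0.1529, 0.1472]
tcp_rot: [[-0.145, 0.001, 0.989], [-0.989, -0.0, -0.145], [0.0, -1.0, 0.001]]
force: [5.6, 1.4, -2.1]
opening: 0.389
```

Request:
arm_command --translation '[[0,0.02,0],[0,0.02,0]]' --rotation '[[0,0,0],[0,0,0]]' --grip '[1,1]'

```text
time_s: 14.65
position: [0.5066, -0.1529, 0.1457]
tcp_rot: [[-0.145, 0.001, 0.989], [-0.989, -0.0, -0.145], [0.0, -1.0, 0.001]]
force: [6.2, 1.3, -2.2]
opening: 0.387
```

Request:
arm_command --translation '[[0,0.012,0],[0,0.012,0]]' --rotation '[[0,0,0],[0,0,0]]' --grip '[1,1]'

```text
time_s: 14.85
position: [0.5066, -0.1529, 0.1448]
tcp_rot: [[-0.145, 0.001, 0.989], [-0.989, -0.0, -0.145], [0.0, -1.0, 0.001]]
force: [5.8, 2.1, -1.6]
opening: 0.389
```

Request:
arm_command --translation '[[0,0.012,0],[0,0.012,0]]' --rotation '[[0,0,0],[0,0,0]]' --grip '[1,1]'

```text
time_s: 15.05
position: [0.5066, -0.1528, 0.1442]
tcp_rot: [[-0.145, 0.001, 0.989], [-0.989, -0.0, -0.145], [0.0, -1.0, 0.001]]
force: [5.1, 2.1, 1.8]
opening: 0.391
```

Request:
arm_command --translation '[[0,0,0],[0,0,0],[0,0,0],[0,0,0],[0,0,0]]' --rotation '[[0,-0.08,0],[0,-0.16,0],[0,-0.24,0],[0,-0.32,0],[0,-0.32,0]]' --grip '[1,1,1,1,1]'

```text
time_s: 15.55
position: [0.505, -0.1525, 0.144]
tcp_rot: [[0.19, -0.003, 0.982], [-0.982, 0.001, 0.19], [-0.001, -1.0, -0.003]]
force: [0.2, 1.9, 5.0]
opening: 0.39
```

```bash
cat > st.py <<'E'
from rig import bot
import numpy as np
s=bot.read_state();R=np.array(s['tcp_rot'])
print(round(s['time_s'],2),np.round(s['position'],4),'yaw',np.degrees(np.arctan2(R[1,2],R[0,2])).round(2),'F',np.round(s['force'],1),'M',np.round(s['moment'],3))
E
python3 st.py
```

```text
15.55 [ 0.505  -0.1525  0.144 ] yaw 10.93 F [0.2 1.9 5. ] M [ 0.306 -0.474  0.066]
```

Yaw is 10.9° with little torque. I'll continue in small steps, checking the moment.

Request:
arm_command --translation '[[0,0,0],[0,0,0],[0,0,0]]' --rotation '[[0,-0.06,0],[0,-0.12,0],[0,-0.12,0]]' --grip '[1,1,1]'

```text
time_s: 15.85
position: [0.5045, -0.1527, 0.1439]
tcp_rot: [[0.31, -0.003, 0.951], [-0.951, 0.0, 0.31], [-0.001, -1.0, -0.003]]
force: [-0.3, 0.4, 4.1]
opening: 0.39
```

```bash
python3 st.py
```

```text
15.85 [ 0.5045 -0.1527  0.1439] yaw 18.04 F [-0.3  0.4  4.1] M [-0.085 -0.211  0.041]
```

Request:
arm_command --translation '[[0,0,0],[0,0,0],[0,0,0]]' --rotation '[[0,-0.05,0],[0,-0.05,0],[0,-0.05,0]]' --grip '[1,1,1]'

```text
time_s: 16.15
position: [0.5047, -0.1528, 0.144]
tcp_rot: [[0.358, -0.003, 0.934], [-0.934, 0.0, 0.358], [-0.001, -1.0, -0.003]]
force: [-1.4, -0.8, 4.0]
opening: 0.385
```

```bash
python3 st.py
```

```text
16.15 [ 0.5047 -0.1528  0.144 ] yaw 20.99 F [-1.4 -0.8  4. ] M [-0.347  0.232 -0.003]
```

Request:
arm_command --translation '[[0,0,0],[0,0,0],[0,0,0]]' --rotation '[[0,-0.05,0],[0,-0.05,0],[0,-0.05,0]]' --grip '[1,1,1]'

```text
time_s: 16.45
position: [0.5051, -0.1528, 0.144]
tcp_rot: [[0.407, -0.002, 0.914], [-0.914, 0.0, 0.407], [-0.001, -1.0, -0.002]]
force: [-1.8, -2.4, 4.0]
opening: 0.391
```

```bash
python3 st.py
```

```text
16.45 [ 0.5051 -0.1528  0.144 ] yaw 24.0 F [-1.8 -2.4  4. ] M [-0.51   0.429 -0.003]
```

Request:
arm_command --translation '[[0,0,0],[0,0,0],[0,0,0]]' --rotation '[[0,-0.05,0],[0,-0.05,0],[0,-0.05,0]]' --grip '[1,1,1]'

```text
time_s: 16.75
position: [0.5057, -0.1527, 0.1441]
tcp_rot: [[0.454, -0.001, 0.891], [-0.891, 0.0, 0.454], [-0.0, -1.0, -0.001]]
force: [-1.6, -0.9, 2.8]
opening: 0.389
```

```bash
python3 st.py; python3 - <<'E'
from h import *
im,*c=cam('wrist')
cv2.imwrite('pics/w6.png',cv2.resize(im[120:270,200:350],(600,600),interpolation=cv2.INTER_CUBIC))
E
```

```text
16.75 [ 0.5057 -0.1527  0.1441] yaw 27.0 F [-1.6 -0.9  2.8] M [-0.412  0.216  0.044]
```

View pics/w6.png

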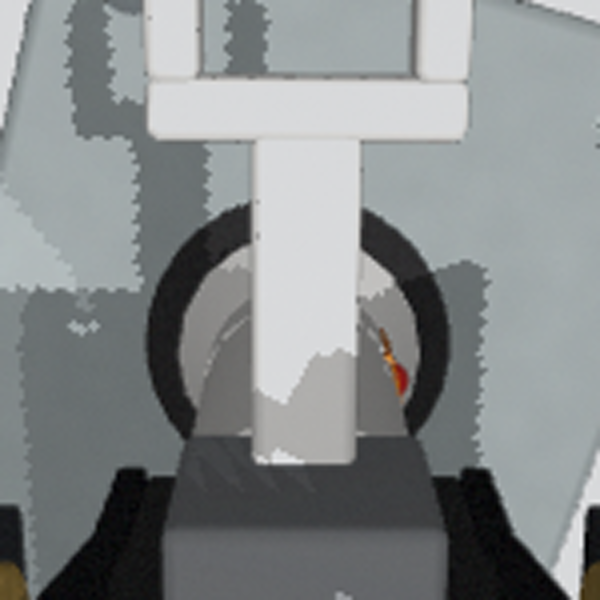

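The red button shows through the orange window (crop pixel (400,378)), slightly toward the far side of it. One small 2° step to centre it, then a check.

Request:
arm_command --translation '[[0,0,0],[0,0,0],[0,0,0]]' --rotation '[[0,-0.035,0],[0,-0.035,0],[0,-0.035,0]]' --grip '[1,1,1]'

```text
time_s: 17.1
position: [0.5059, -0.1527, 0.1441]
tcp_rot: [[0.487, -0.0, 0.874], [-0.874, 0.0, 0.487], [-0.0, -1.0, -0.0]]
force: [-0.1, -2.2, 1.7]
opening: 0.386
```

```bash
python3 st.py
```

```text
17.1 [ 0.5059 -0.1527  0.1441] yaw 29.13 F [-0.1 -2.2  1.7] M [-0.415  0.198 -0.02 ]
```

Request:
arm_command --translation '[[0,0,0],[0,0,0],[0,0,0],[0,0,0],[0,0,0]]' --rotation '[[0,0,0],[0,0,0],[0,0,0],[0,0,0],[0,0,0]]' --grip '[0,-0.5,-1,-1,-1]'

```text
time_s: 17.6
position: [0.506, -0.1526, 0.1441]
tcp_rot: [[0.488, -0.0, 0.873], [-0.873, 0.0, 0.488], [-0.0, -1.0, -0.0]]
force: [0.0, -0.7, -0.4]
opening: 0.756
```

Request:
arm_command --translation '[[0,0,0],[0,0,0],[0,0,0],[0,0,0],[0,0,0]]' --rotation '[[0,0,0],[0,0,0],[0,0,0],[0,0,0],[0,0,0]]' --grip '[-1,-1,-1,-1,-1]'

```text
time_s: 18.1
position: [0.506, -0.1528, 0.1442]
tcp_rot: [[0.488, 0.0, 0.873], [-0.873, 0.0, 0.488], [0.0, -1.0, 0.0]]
force: [0.4, 0.6, 0.1]
opening: 1.001
```

Request:
arm_command --translation '[[0,-0.3,0],[0,-0.6,0],[0,-1,0],[0,-1,0]]' --rotation '[[0,0,0],[0,0,0],[0,0,0],[0,0,0]]' --grip '[-1,-1,-1,-1]'

```text
time_s: 18.5
position: [0.5085, -0.154, 0.2281]
tcp_rot: [[0.488, 0.008, 0.873], [-0.873, -0.004, 0.488], [0.008, -1.0, 0.005]]
force: [0.8, -0.8, -0.2]
opening: 0.998
```

Request:
arm_command --translation '[[0,-0.5,0],[0,-0.5,0.2],[0.5,-0.5,0.7],[0.5,-0.5,0.7]]' --rotation '[[0,0,0],[0,0,0],[0,0,0],[0,0,0]]' --grip '[-1,-1,-1,-1]'

```text
time_s: 18.9
position: [0.5789, -0.1616, 0.2635]
tcp_rot: [[0.488, 0.005, 0.873], [-0.873, -0.002, 0.488], [0.004, -1.0, 0.003]]
force: [-0.8, 0.7, 0.6]
opening: 1.0
```

Request:
arm_command --translation '[[0.3,0,0.35],[0.6,0,0.7],[0.6,0,0.7],[0.6,0,0.7],[0.6,0,0.7]]' --rotation '[[0,0,0],[0,0,0],[0,0,0],[0,0,0],[0,0,0]]' --grip '[-1,-1,-1,-1,-1]'

```text
time_s: 19.4
position: [0.6453, -0.1743, 0.263]
tcp_rot: [[0.488, -0.003, 0.873], [-0.873, 0.001, 0.488], [-0.003, -1.0, -0.002]]
force: [-0.0, -0.3, -0.8]
opening: 0.999
```

```bash
python3 st.py; python3 - <<'E'
from h import *
S=np.array([560,420])
im,*c=cam('wrist')
for th,z in(('mast_head',.135),('mast',.018),('mast_window',.045)):
    for r in models.spot_point('wrist',th)[:2]:
        p=np.array(r['point'])*S;print(th,round(r['conf'],2),p.round(1),onz(p,z,*c).round(4))
x,y=proj((.521,-.145,.045),*c)[0].astype(int);print(x,y)
a=cv2.resize(im[max(0,y-40):y+40,max(0,x-40):x+40],(400,400),interpolation=cv2.INTER_CUBIC)
im,*c=cam('side');x,y=proj((.506,-.153,.08),*c)[0].astype(int)
b=cv2.resize(im[y-45:y+45,x-45:x+45],(400,400),interpolation=cv2.INTER_CUBIC)
cv2.imwrite('pics/w7.png',np.hstack([a,b]))
E
```

```text
19.4 [ 0.6453 -0.1743  0.263 ] yaw 29.19 F [-0.  -0.3 -0.8] M [ 0.011 -0.023 -0.006]
mast_head 0.57 [139.  103.4] [ 0.5063 -0.1531  0.135 ]
mast 0.8 [181.1 111.2] [ 0.5081 -0.1566  0.018 ]
mast_window 0.8 [194.6 111. ] [ 0.5281 -0.1458  0.045 ]
188 107
```

View pics/w7.png

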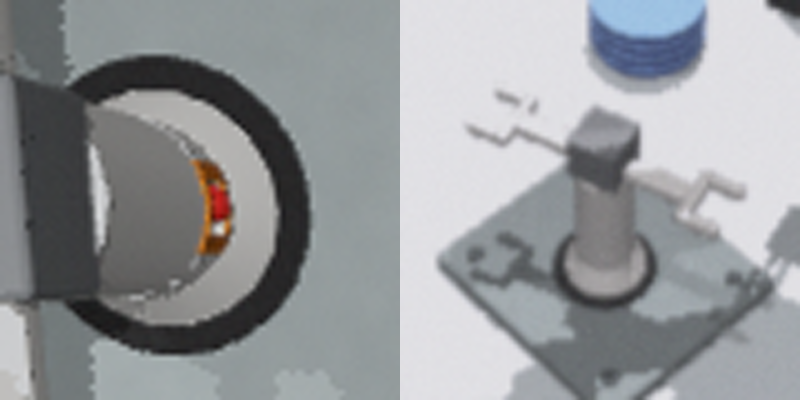

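```bash
python3 -c "
from rig import bot
print(bot.hand_in())"
```

```text
the job is handed in; nothing more can be done
None
```

The white mast is on the stub with its foot down on the rubber pad, and the red button has sprung out through the orange window. I handed the job in at about 19.5 s of the 58 s; the interface gives no verdict.

- **Sliding on:** The mast went down at yaw -8°, so the tube wall covered the button. Side force stayed within about 7 N, and the vertical force only began to rise when the foot met the pad.
- **Locking:** I turned it to yaw 29°. The red line on the stub had pointed to about 28°. Turning torque stayed near zero, then I let go and backed off.
- **Last checks:** The final wrist picture shows the button near the middle of the window and reaching past its frame. The side picture shows the mast upright with its foot flat on the pad. The tool height put the foot about 17–18 mm above the bench, where home is 18 mm. The arm is clear, with about zero force and the gripper open.
- **Disagreement:** The network's point for the head matches the stub centre within 1 mm. Its point for the foot is about 3–4 mm off, mostly in y. I took this as detector noise, because the stub only allows 1 mm of play.
- **Not confirmed:** I had no direct reading of the button's travel or of the force on the base. I did not test the lock by twisting further, and I did not re-measure the rack, dishes, tip box and mug. The arm never came near them at their height.

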